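Change the stone-setter's board in the toggle-clamp fixture

TASK

The jewels on the board in the clamping fixture are set, so change it over: swing the toggle clamp up and well clear of the board, lift the finished board out and lay it gently and flat in the middle of the scale's pan. Then take the next board from the white tile, set it down gently, flat in the fixture between its dowels, and swing the clamp over centre so that it is locked down on the board with its handle fully home. Leave everything else on the bench where it is.

Things in the scene. Friction and masses are not known exactly. Their poses are not given: they have to be found in the camera images.
- fixture: Aluminium clamping fixture fixed to the bench, plate 236 x 110 x 12 mm. Origin: centre of the plate's underside; x along the plate from the toggle clamp (at -x) to the board nest (at +x), z up. The clamp's foot (50 mm wide) covers x -118 to -48 mm; its steel arm closes over the board's near end; its red handle, when locked, lies level and points to -x, overhanging the plate (tip at x = -192 mm).
- nest (a point): Centre of the nest, on its steel bed (124 x 44 mm), 20 mm over the bench, at fixture x = 35 mm; axes as the fixture's. A seated board's origin lies here, its length along x, either way round. Round it, with 3 mm of play: an end stop 8 mm high on the clamp side, and pointed dowels of 8 mm diameter, 10 mm over the bed, at nest x = -50 and 50, y = -37 and 37 mm, and at x = 72, y = -18 and 18 mm.
- clamp_arm (a joint): Angle of the clamp's hold-down arm about its pin (fixture x = -70 mm, z = 44 mm): about 0.05 locked on a board, 1.73 rad fully open (upright, top about 115 mm over the bench); past 1.35 it is well clear of the board. Locked, its sprung pad presses with about 9 N on the board's bare end, 45 mm from the board's middle.
- clamp_handle (a joint): Angle of the red handle relative to the arm: 0 locked (handle level, at its stop), dead centre near 0.09, 3.15 rad fully open. A linkage couples them: lifting the handle by 80 degrees raises the arm by 98. About 5 to 10 N at the grip move it; it stays where it is left once the arm is past 1.2 rad, and stays locked once past centre.
- handle_grip (a point): Middle of the red grip, a round bar 18 mm thick, 76 mm long; pinch it firmly from above across the fixture's y, it turns between the pads. In the fixture's frame (y = 0; x, z in mm) opening takes it through (-156, 66) locked, (-154, 85), (-153, 101), (-153, 115), (-153, 124), (-147, 130), (-136, 134), (-123, 137), (-107, 138) open, leaning 10 degrees back from upright. Closing runs back.
- clamp_pad: Black rubber pad under the front end of the clamp arm. Origin: the middle of its pressing face.
- finished_board: Dark hardwood board 130 x 60 x 14 mm, 0.15 to 0.3 kg, at first clamped in the nest. In its middle a red-brown lacquer pad (66 x 50 mm) with three brass jewels with blue and green stones, up to 29 mm over the underside; both ends bare. Origin: centre of its underside; x along its length, z up. Grip it across its 60 mm width.
- next_board: The same board in pale wood, with three brass mounts without stones (up to 25 mm over the underside), lying on the white tile. Origin: centre of its underside; x along its length, z up.
- scale: Flat black weighing scale, 200 x 150 mm, fixed. Origin: centre of its underside; x along its length, display at the -x end. Its steel pan is 140 x 134 mm.
- scale_pan (a point): Centre of the top face of the scale's pan, 40 mm above the bench; the display beside it is 9 mm lower.
- tile: White ceramic tile 190 x 130 x 12 mm, fixed, on which the next board lies. Origin: centre of its underside. Tile and scale may be on either side of the fixture.
- glue_bottle: Bystander: yellow bottle, 56 mm diameter, 150 mm tall, near the tile's far end. Origin: centre of its base.
- bur_block: Bystander: pale wooden block 56 x 90 x 36 mm with upright burs to 68 mm, near the scale's far end. Origin: centre of its base.
- flux_jar: Bystander: amber jar, 54 mm diameter, 65 mm tall, beside the clamp. Origin: centre of its base.
- pliers: Bystander: pliers with blue handles, 157 mm long, 15 mm high, lying on the bench beside the nest. Origin: on the bench 75 mm from the jaws' tip, x towards the jaws.
Not all that is in view belongs to the job. What is shaped like the next_board but orange or turquoise is not meant.

How it is judged:
On the way, in this order (a step that is already met when the one before it is completed fails the run):
1. the clamp is swung open (arm past 1.2 rad) with the finished board still in the nest (value of joint clamp_arm above 1.2 rad and horizontal distance between finished_board and nest below 0.01 m), for 0.1 s.
2. the finished board lies flat on the scale's pan, within 35 mm of its centre, released (horizontal distance between finished_board and scale_pan below 0.035 m and z of finished_board in the frame of scale_pan between -0.004 and 0.004 m and angle between finished_board's own z axis and vertical below 0.06 rad and contact force between the fingers and finished_board below 0.05 N), for 0.2 s.
3. the next board is seated flat in the nest under the open clamp, released (horizontal distance between next_board and nest below 0.007 m and z of next_board in the frame of nest below 0.003 m and angle between the x axis of next_board and the x axis of fixture, either way round below 0.12 rad and angle between next_board's own z axis and vertical below 0.05 rad and value of joint clamp_arm above 1 rad and contact force between the fingers and next_board below 0.05 N), for 0.2 s.
At the end, for the whole second after the job is handed in: Next board flat in the nest (within 7 mm in plan, 3 mm in height, 0.12 rad), clamp locked on it past centre (handle below 0.07 rad, pad pressing over 3 N); finished board flat on the scale's pan within 35 mm of its centre; both boards released and at rest (all of step 2 and horizontal distance between next_board and nest below 0.007 m and z of next_board in the frame of nest below 0.003 m and angle between the x axis of next_board and the x axis of fixture, either way round below 0.12 rad and angle between next_board's own z axis and vertical below 0.05 rad and value of joint clamp_handle below 0.07 rad and contact force between clamp_pad and next_board above 3 N and linear speed of each of finished_board, next_board below 0.02 m/s and contact force between the fingers and next_board below 0.05 N); the robot touches nothing.
It fails at once if the bottle, the bur block, the jar or the pliers is shifted by more than 20 mm or knocked over (distance of any of glue_bottle, bur_block, flux_jar, pliers from where it was at the start of the episode above 0.02 m or angle between any of glue_bottle, bur_block, flux_jar, pliers's own z axis and vertical above 0.5 rad).
It fails at once if the finished board is slammed on the scale (over 80 N) (contact force between finished_board and scale above 80 N).
It fails at once if the finished board is dropped onto the scale from more than 15 mm (contact force between the fingers and finished_board below 0.05 N and horizontal distance between finished_board and scale_pan below 0.12 m and z of finished_board in the frame of scale_pan above 0.015 m).
It fails at once if the next board is dropped into the nest from more than 15 mm (contact force between the fingers and next_board below 0.05 N and horizontal distance between next_board and nest below 0.05 m and z of next_board in the frame of nest above 0.015 m).
It also fails if it takes over 72 s, if anything falls off the work surface, if the arm or the gripper's body presses on something with over 40 N, if the wrist force passes 120 N, or if a joint passes its speed limit or range.

ROBOT

A 6-joint arm with a two-finger parallel gripper is mounted at the origin on the work surface. World frame = base frame: x ahead of the robot, y to its left, z up, the work surface at z = 0. Lengths are in m, angles in rad, forces in N, time in s.
With the tool pointing down it reaches from about 0.3 to 0.775 m from the base axis. Payload 14.6 kg.
Tool frame: the origin (TCP) lies midway between the tips of the shut fingers; the grasp point (between the pads) lies 19 mm behind it; z points along the fingers, y is the line along which they close (so a half turn about z gives the same grasp; the last joint's range is limited). The gripper opens to 94 mm and grips with 3 to 60 N. Pads are 16 mm wide; open, the fingers measure 119 mm over their backs; the gripper's body (75 mm by 177 mm) begins 78 mm behind the grasp point.
Start: joints at [1.065, 0.3, 1.521, -0, 1.321, -0.067], TCP at [0.234, 0.498, 0.17] pointing down, gripper open.
Joint ranges: [-3.03, 3.03], [-0.79, 2.21], [0.23, 2.52], [-1.04, 4.18], [0, 3.07], [-2.55, 2.55]. Speed limits (rad/s): [2.22, 2.22, 2.57, 3.14, 3.14, 3.14].

INTERFACE

Orientations are given as [roll, pitch, yaw] about the fixed x, y, z axes, in that order (R = Rz(yaw) Ry(pitch) Rx(roll)).
In Python, from station import ctrl gives the robot as it stands. The module is installed in compiled form; this text tells all that it offers.
- The arm moves only by the tool servo_tool, never from a script. Its argument "plan" is a list of rows, each a list of 7 numbers: the opening in per cent of the stroke, from 0 (shut) to 100 (fully open), then the shift along the tool's x, y, z in m, then the turn, a rotation vector about the tool's x, y, z in rad. A call has exactly 8 rows; each row shifts and turns the commanded pose from where the row before left it, along the tool's axes as they then stand; what a row does not reach is not made up. A row lasts 1/8 s, in which the tool goes at most 62.5 mm and 10.7 degrees, less where a joint would pass 70% of its speed; a pose out of reach is approached as far as the arm can. A call with a gripper value outside its range is refused whole. The fingers move at their own pace and stop on an object; "force" is the grip in N (left out, the last holds). Time passes only in rows, so rows that do not move let the fingers close, or fill a call up. It gives the time, the measured TCP pose, the force, the opening and the grip force at its end, in the units of the state.
- ctrl.get_obs(): the state, without advancing time (a new reading comes with each control period).
- ctrl.camera(name): name is "side" or "top"; returns a dict with "pixels" (420x560x3 uint8, red, green, blue), "z_map" (420x560 float32, m along the optical axis (not along the pixel's ray), 0 where there is no reading), "mtx" (3x3 intrinsics, pixels), "pose" (4x4, takes a point from camera to world coordinates). Camera axes: x right, y up, looking along -z (the intrinsics and any distortion apply to the point x, -y, -z); pixel columns grow to the right and rows downward; lengths in m; the calibration is good to about 2 mm. A picture is of the moment at which its call begins.
- ctrl.hand_in(): hands the job in; it is judged then, once.
The state is a dict: "time_s": time; "qpos": joint angles; "joint_vel": joint speeds; "tau": joint torques, N m; "ee_pos": TCP position; "eef_rot": TCP orientation; "force": force on the tool from outside, world axes, zero at the start; "moment": the same for the moment, N m; "grip_width": finger opening in m; "grip_force": force on a finger pad.
Only numpy, scipy, OpenCV 4.12 (cv2) and the standard library are available. Lean on these libraries where they do the work, as an engineer would, in place of code of your own. Each camera call takes 0.05 s, during which the arm holds its last target. There are 200 camera calls.

## Working session

There is one attempt and no reset: what is moved stays moved. The work goes in short steps, Python scripts to look and compute and a tool call to move; the robot and the scene stay as the last step left them, time stands still between calls to the robot, and variables do not carry over. Pictures are saved under pics/ and viewed, at most 10 in all, crops included, and the job is handed in when it is done.

Besides the shell and the picture viewer there is one more tool, called after "Request:" as name(argument=value, ...), one argument or row to a line, values as JSON. servo_tool: Moves the arm, as the interface text tells. Its arguments: {"type":"object","properties":{"plan":{"type":"array","items":{"type":"array","items":{"type":"number"}}},"force":{"type":"number"}},"required":["plan"]}

```bash
mkdir -p pics; cat > h.py <<'E'
import numpy as np, cv2
from station import ctrl
def cam(n):
    c=ctrl.camera(n); np.savez('last_%s.npz'%n,**c); return c
def load(n): return dict(np.load('last_%s.npz'%n))
def ray(c,u,v):
    K=c['mtx'];P=c['pose']
    d=np.array([(u-K[0,2])/K[0,0],-(v-K[1,2])/K[1,1],-1.])
    return P[:3,3],P[:3,:3]@d
def onz(c,u,v,z):
    o,d=ray(c,u,v); return o+d*(z-o[2])/d[2]
def cloud(c):
    K=c['mtx'];P=c['pose'];v,u=np.mgrid[:420,:560];z=c['z_map']
    p=np.stack([(u-K[0,2])/K[0,0]*z,-(v-K[1,2])/K[1,1]*z,-z],-1)
    return p@P[:3,:3].T+P[:3,3]
E
python3 - <<'E'
from h import *
for n in('top','side'):
    c=cam(n);cv2.imwrite('pics/%s0.png'%n,c['pixels'][:,:,::-1]);print(n,c['mtx'].round(1).tolist(),c['pose'].round(3).tolist())
o=ctrl.get_obs();print({k:np.round(v,4).tolist() for k,v in o.items()})
E
```

```text
top [[389.1, 0.0, 283.5], [0.0, 389.1, 208.4], [0.0, 0.0, 1.0]] [[-0.019, 0.999, -0.051, 0.526], [-1.0, -0.018, 0.022, -0.095], [0.021, 0.051, 0.998, 1.082], [0.0, 0.0, 0.0, 1.0]]
side [[479.6, 0.0, 284.5], [0.0, 479.6, 219.3], [0.0, 0.0, 1.0]] [[0.906, 0.217, -0.364, -0.027], [-0.424, 0.478, -0.769, -1.326], [0.007, 0.851, 0.525, 0.923], [0.0, 0.0, 0.0, 1.0]]
{'time_s': 0.1, 'qpos': [1.0654, 0.3004, 1.5215, -0.0, 1.3207, -0.0666], 'joint_vel': [-0.0004, -0.0004, -0.0019, -0.0, -0.0003, -0.0024], 'tau': [0.0016, -53.2637, -35.3284, 0.071, 0.0235, -0.0001], 'ee_pos': [0.2336, 0.4977, 0.1697], 'eef_rot': [-3.1406, -0.0, 2.7028], 'force': [0.159, -0.3895, -0.2355], 'moment': [-0.024, -0.0158, -0.0142], 'grip_force': 0.0, 'grip_width': 0.0941}
```

View pics/top0.png

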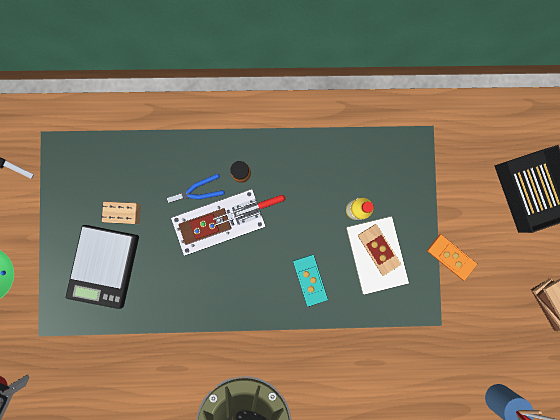

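View pics/side0.png

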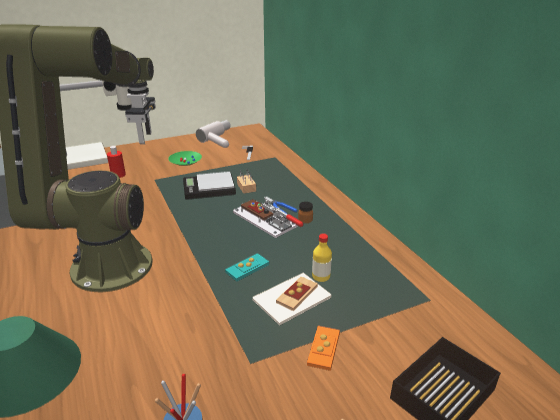

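The top view shows these candidates for the next board: pale (380,250) on the white tile, orange (453,257) off the mat, turquoise (310,280) on the mat, and the dark finished board (205,226) in the fixture. The pale one on the tile fits the description. The scale is at (102,266) with its display towards the robot, the red handle at (272,202), the jar at (241,171), the pliers at (205,188), the bottle at (360,208) and the burs at (120,212).

```bash
python3 - <<'E'
from h import *
c=load('top');im=c['pixels'];hsv=cv2.cvtColor(im,cv2.COLOR_RGB2HSV);C=cloud(c)
H,S,V=[hsv[...,i].astype(int) for i in range(3)]
def box(m,z,name,roi):
    mm=np.zeros(m.shape,np.uint8);x0,y0,x1,y1=roi;mm[y0:y1,x0:x1]=m[y0:y1,x0:x1]
    n,l,s,ce=cv2.connectedComponentsWithStats(mm);i=1+np.argmax(s[1:,4])
    v,u=np.nonzero(l==i);P=np.array([onz(c,a,b,z)[:2] for a,b in zip(u,v)],np.float32)
    (cx,cy),(w,h),a=cv2.minAreaRect(P)
    if w<h:w,h,a=h,w,a+90
    print(name,len(u),'c',round(cx,4),round(cy,4),'size',round(w,4),round(h,4),'ang',round(a,1),'mean',P.mean(0).round(4),'depthz',np.median(C[v,u,2]).round(4))
white=(S<40)&(V>190)
box(white|((S<70)&(V>150)),.012,'plate',(160,180,275,262))
box(white,.012,'tile',(335,205,420,300))
box((S<60)&(V>130),.040,'pan',(60,215,142,292))
box(V<70,.02,'scale',(60,215,142,312))
box((H<12)&(S>170)&(V>120),.066,'grip',(245,190,292,215))
box((H>8)&(H<22)&(S>60)&(V>120),.026,'nboard',(350,215,408,280))
box(((H<9)|(H>172))&(S>120)&(V<170),.030,'lacq_n',(350,215,408,280))
box(((H<12)|(H>172))&(S>70)&(V<170),.034,'fboard',(165,195,240,250))
for n,(u,v) in dict(base=(245,415),jar=(241,171),pan=(103,258)).items():print(n,onz(c,u,v,0.02).round(3),C[v,u].round(3))
def crop(x0,y0,x1,y1,k):return cv2.resize(im[y0:y1,x0:x1,::-1],None,fx=k,fy=k,interpolation=cv2.INTER_CUBIC)
cv2.imwrite('pics/crop0.png',np.hstack([crop(160,160,295,265,4)[:420],crop(340,205,405,310,4)]))
E
```

```text
plate 1983 c 0.5466 0.0624 size 0.2351 0.1093 ang 108.6 mean [0.548 0.055] depthz 0.0123
tile 2143 c 0.4474 -0.374 size 0.1882 0.1292 ang 12.5 mean [ 0.4391 -0.3711] depthz 0.0113
pan 2702 c 0.4586 0.3668 size 0.1389 0.1329 ang 167.5 mean [0.4584 0.3668] depthz 0.0404
scale 1203 c 0.4328 0.3718 size 0.2025 0.1571 ang 167.5 mean [0.4001 0.3551] depthz 0.0294
grip 171 c 0.5964 -0.0857 size 0.0721 0.0164 ang 108.7 mean [ 0.5963 -0.0855] depthz 0.0721
nboard 624 c 0.4626 -0.3752 size 0.1286 0.06 ang 30.3 mean [ 0.4628 -0.3735] depthz 0.0253
lacq_n 322 c 0.4628 -0.3764 size 0.0645 0.0486 ang 29.6 mean [ 0.4631 -0.3765] depthz 0.0303
fboard 815 c 0.5356 0.0953 size 0.1301 0.0579 ang 108.4 mean [0.5339 0.1003] depthz 0.036
base [ 0.032 -0.005  0.02 ] [ 0.119 -0.021  0.207]
jar [ 0.684 -0.004  0.02 ] [ 0.677 -0.008  0.066]
pan [0.455 0.37  0.02 ] [0.456 0.361 0.039]
```

View pics/crop0.png

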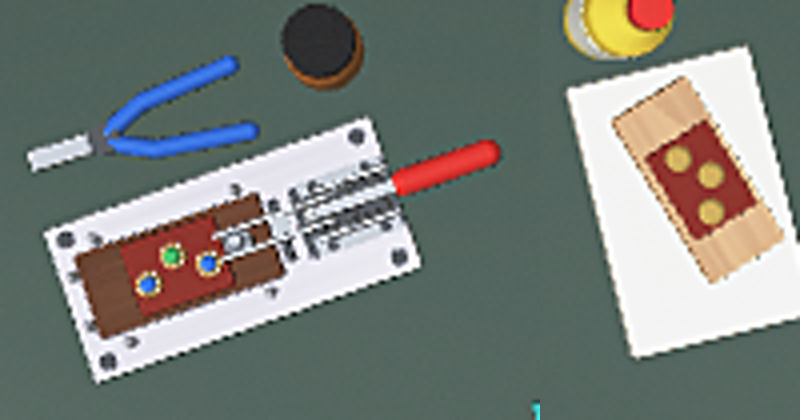

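The crop confirms the choices. The pale board lies on the white tile, and the dark jewelled board is under the clamp arm. The measured grip position matches the fixture model to within 1 mm.

```bash
cat >> h.py <<'E'
FC=np.array([.5466,.0624]);FA=np.radians(108.55)
def fx(x,z,y=0): # fixture frame -> world
    return np.array([*(FC+[x*np.cos(FA)-y*np.sin(FA),x*np.sin(FA)+y*np.cos(FA)]),z])
def rows(goals,p):
    """goals: list of (xyz, yaw, n rows); prints rows from the measured pose"""
    from scipy.spatial.transform import Rotation as R
    o=ctrl.get_obs();x=np.array(o['ee_pos']);rpy=np.array(o['eef_rot']);yaw=rpy[2]
    print('t',round(o['time_s'],2),'ee',x.round(4),'rpy',rpy.round(3),'F',np.round(o['force'],1),'w',round(o['grip_width'],4),'gf',round(o['grip_force'],1))
    for g,y,n in goals:
        dy=(y-yaw+np.pi)%(2*np.pi)-np.pi; d=(np.array(g)-x)/n
        for k in range(n):
            T=R.from_euler('xyz',[np.pi,0,yaw]).as_matrix()
            print([p,*(np.round(T.T@d,4)+0).tolist(),0,0,round(-dy/n,3)]); yaw+=dy/n
        x=np.array(g);yaw=y
E
python3 -c "
from h import *
rows([(fx(-.156,.15),FA,13),(fx(-.156,.047),FA,3)],50)"
```

```text
t 0.1 ee [0.2336 0.4977 0.1697] rpy [-3.141 -0.     2.703] F [ 0.2 -0.4 -0.2] w 0.0941 gf 0.0
[50, -0.0443, -0.0288, 0.0015, 0, 0, np.float64(0.062)]
[50, -0.046, -0.0259, 0.0015, 0, 0, np.float64(0.062)]
[50, -0.0475, -0.023, 0.0015, 0, 0, np.float64(0.062)]
[50, -0.0489, -0.02, 0.0015, 0, 0, np.float64(0.062)]
[50, -0.05, -0.017, 0.0015, 0, 0, np.float64(0.062)]
[50, -0.051, -0.0138, 0.0015, 0, 0, np.float64(0.062)]
[50, -0.0517, -0.0106, 0.0015, 0, 0, np.float64(0.062)]
[50, -0.0523, -0.0074, 0.0015, 0, 0, np.float64(0.062)]
[50, -0.0527, -0.0041, 0.0015, 0, 0, np.float64(0.062)]
[50, -0.0528, -0.0008, 0.0015, 0, 0, np.float64(0.062)]
[50, -0.0528, 0.0024, 0.0015, 0, 0, np.float64(0.062)]
[50, -0.0525, 0.0057, 0.0015, 0, 0, np.float64(0.062)]
[50, -0.0521, 0.009, 0.0015, 0, 0, np.float64(0.062)]
[50, 0.0, 0.0, 0.0343, 0, 0, np.float64(-0.0)]
[50, 0.0, 0.0, 0.0343, 0, 0, np.float64(-0.0)]
[50, 0.0, 0.0, 0.0343, 0, 0, np.float64(-0.0)]
```

Request:
servo_tool(
  plan=[
    [50, -0.044, -0.029, 0.0015, 0, 0, 0.062],
    [50, -0.046, -0.026, 0.0015, 0, 0, 0.062],
    [50, -0.0475, -0.023, 0.0015, 0, 0, 0.062],
    [50, -0.049, -0.02, 0.0015, 0, 0, 0.062],
    [50, -0.05, -0.017, 0.0015, 0, 0, 0.062],
    [50, -0.051, -0.014, 0.0015, 0, 0, 0.062],
    [50, -0.0515, -0.0105, 0.0015, 0, 0, 0.062],
    [50, -0.0525, -0.0075, 0.0015, 0, 0, 0.062],
  ],
  force=40,
)

```text
time_s: 1.1
ee_pos: [0.4572, 0.1373, 0.158]
eef_rot: [-3.142, -0.0, 2.205]
force: [-0.0, 1.2, -0.3]
grip_width: 0.0468
grip_force: 0.0
```

Request:
servo_tool(
  plan=[
    [50, -0.0525, -0.004, 0.0015, 0, 0, 0.062],
    [50, -0.053, -0.001, 0.0015, 0, 0, 0.062],
    [50, -0.053, 0.0025, 0.0015, 0, 0, 0.062],
    [50, -0.0525, 0.0055, 0.0015, 0, 0, 0.062],
    [50, -0.052, 0.009, 0.0015, 0, 0, 0.062],
    [50, 0, 0, 0, 0, 0, 0],
    [50, 0, 0, 0, 0, 0, 0],
    [50, 0, 0, 0, 0, 0, 0],
  ],
)

```text
time_s: 2.1
ee_pos: [0.5961, -0.0843, 0.1509]
eef_rot: [3.142, 0.0, 1.898]
force: [-0.1, 0.4, 0.2]
grip_width: 0.0468
grip_force: 0.0
```

```bash
python3 -c "
from h import *
rows([(fx(-.156,.047),FA,4)],50)"
```

```text
t 2.1 ee [ 0.5961 -0.0843  0.1509] rpy [3.142 0.    1.898] F [-0.1  0.4  0.2] w 0.0468 gf 0.0
[50, -0.0003, -0.0001, 0.026, 0, 0, np.float64(0.001)]
[50, -0.0003, -0.0001, 0.026, 0, 0, np.float64(0.001)]
[50, -0.0003, -0.0001, 0.026, 0, 0, np.float64(0.001)]
[50, -0.0003, -0.0001, 0.026, 0, 0, np.float64(0.001)]
```

Request:
servo_tool(
  plan=[
    [50, -0.0005, 0, 0.026, 0, 0, 0.001],
    [50, -0.0005, 0, 0.026, 0, 0, 0.001],
    [50, 0, 0, 0.026, 0, 0, 0.001],
    [50, 0, 0, 0.026, 0, 0, 0],
    [5, 0, 0, 0, 0, 0, 0],
    [5, 0, 0, 0, 0, 0, 0],
    [5, 0, 0, 0, 0, 0, 0],
    [5, 0, 0, 0, 0, 0, 0],
  ],
  force=40,
)

```text
time_s: 3.1
ee_pos: [0.597, -0.0863, 0.0474]
eef_rot: [3.141, 0.001, 1.894]
force: [0.4, -0.3, -0.4]
grip_width: 0.0106
grip_force: 0.0
```

```bash
python3 - <<'E'
from h import *
o=ctrl.get_obs();print(o['grip_width'],o['grip_force'])
a=cam('top')['pixels'][150:260,190:320];b=cam('side')['pixels'][170:270,220:350]
k=lambda i:cv2.resize(i[:100,:,::-1],(390,300),interpolation=cv2.INTER_CUBIC)
cv2.imwrite('pics/g.png',np.hstack([k(a),k(b)]))
o=ctrl.get_obs();print(o['grip_width'],o['grip_force'])
E
```

```text
0.010577767547025831 0.0
0.005549779365859151 0.0
```

View pics/g.png

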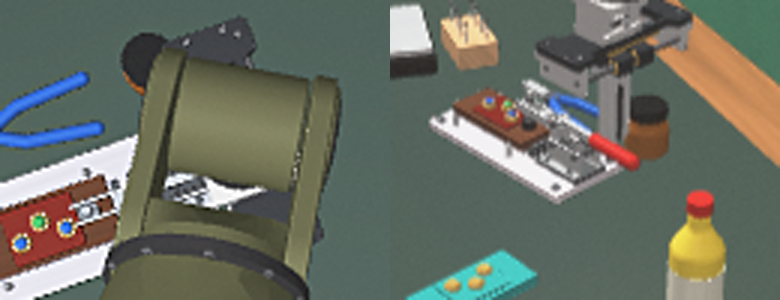

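The side view shows the shut fingers standing beside the red handle, towards the jar at about (610,125) in the mosaic, so I missed the grip. I'll measure where the fingers really are.

```bash
python3 - <<'E'
from h import *
c=load('side');C=cloud(c)
def proj(c,p):
    q=c['pose'][:3,:3].T@(np.array(p)-c['pose'][:3,3]);K=c['mtx'];return (K[0,0]*q[0]/-q[2]+K[0,2],K[1,2]-K[1,1]*q[1]/-q[2])
e=np.array(ctrl.get_obs()['ee_pos'])
print('tcp proj',proj(c,e),proj(c,e+[0,0,.06]),'start tcp',proj(c,[.2336,.4977,.17]),'grip',proj(c,fx(-.156,.066)),'nest',proj(c,fx(.035,.034)))
hs=cv2.cvtColor(c['pixels'],cv2.COLOR_RGB2HSV)
m=(hs[...,0]<10)&(hs[...,1]>170)&(hs[...,2]>100);m[:170]=0;m[240:]=0;m[:,:260]=0;m[:,310:]=0
v,u=np.nonzero(m);print('red',len(u),u.mean(),v.mean(),C[v,u].mean(0))
for z0 in(.03,.05,.07,.09,.11,.13,.15):
    s=(np.abs(C[...,2]-z0)<.006)&(np.abs(C[...,0]-.62)<.09)&(np.abs(C[...,1]+.08)<.1)&(hs[...,1]<60)
    print(z0,s.sum(),C[s].mean(0).round(4) if s.sum() else '',C[s].min(0).round(3) if s.sum() else '',C[s].max(0).round(3) if s.sum() else '')
t=load('top');T=cloud(t)
print('top proj grip',proj(t,fx(-.156,.066)),'tcp',proj(t,e))
E
```

```text
tcp proj (np.float64(294.13085260472207), np.float64(224.5843755361388)) (np.float64(294.43845687469116), np.float64(209.47015857181583)) start tcp (np.float64(147.0003573253802), np.float64(146.70997375147587)) grip (np.float64(293.95255452883686), np.float64(219.7995448309977)) nest (np.float64(257.36769851912607), np.float64(207.24836775474995))
red 72 294.7361111111111 220.08333333333334 [ 0.58823762 -0.10782062  0.07943388]
0.03 59 [ 0.567  -0.0306  0.0289] [ 0.541 -0.066  0.024] [0.601 0.019 0.036]
0.05 73 [ 0.581  -0.0262  0.0492] [ 0.549 -0.057  0.044] [0.703 0.009 0.056]
0.07 96 [ 0.6076 -0.0127  0.0681] [ 0.55  -0.051  0.064] [0.701 0.018 0.075]
0.09 19 [ 0.5969 -0.0939  0.0918] [ 0.579 -0.102  0.087] [ 0.613 -0.081  0.096]
0.11 36 [ 0.592  -0.0938  0.1098] [ 0.578 -0.11   0.105] [ 0.614 -0.082  0.116]
0.13 32 [ 0.5913 -0.095   0.1299] [ 0.579 -0.104  0.125] [ 0.612 -0.086  0.135]
0.15 32 [ 0.5918 -0.0934  0.1499] [ 0.578 -0.103  0.144] [ 0.611 -0.086  0.155]
top proj grip (np.float64(271.184270385464), np.float64(201.34664400963555)) tcp (np.float64(271.5608025223564), np.float64(201.59296954025717))
```

```bash
python3 - <<'E'
from h import *
c=cam('side');C=cloud(c);im=c['pixels']
cv2.imwrite('pics/g2.png',cv2.resize(im[180:240,250:330,::-1],None,fx=9,fy=9,interpolation=cv2.INTER_NEAREST))
for v in range(196,230,3):
    print(v,[(u,im[v,u].tolist(),(C[v,u]*1000).round().astype(int).tolist()) for u in (286,290,294,298,302)])
o=ctrl.get_obs();print(o['grip_width'],o['grip_force'],o['force'])
E
```

```text
196 [(286, [80, 79, 79], [542, -135, 196]), (290, [136, 131, 130], [577, -92, 166]), (294, [135, 132, 131], [588, -98, 166]), (298, [134, 131, 128], [-27, -1326, 923]), (302, [83, 100, 91], [752, 157, 1])]
199 [(286, [87, 102, 93], [685, 164, -1]), (290, [136, 132, 130], [579, -88, 152]), (294, [132, 129, 128], [590, -95, 153]), (298, [135, 131, 129], [605, -94, 149]), (302, [84, 99, 90], [743, 139, -1])]
202 [(286, [83, 99, 90], [676, 145, -3]), (290, [136, 131, 130], [580, -85, 139]), (294, [136, 132, 131], [586, -103, 147]), (298, [135, 131, 130], [604, -97, 140]), (302, [54, 53, 52], [679, 16, 64])]
205 [(286, [83, 138, 234], [655, 102, 12]), (290, [136, 132, 131], [582, -82, 126]), (294, [135, 131, 130], [586, -105, 137]), (298, [135, 133, 131], [607, -92, 125]), (302, [55, 53, 53], [669, -2, 63])]
208 [(286, [74, 89, 90], [654, 100, 0]), (290, [134, 131, 130], [582, -83, 114]), (294, [136, 133, 131], [587, -102, 124]), (298, [134, 130, 129], [607, -92, 114]), (302, [45, 41, 40], [663, -15, 59])]
211 [(286, [84, 100, 92], [646, 81, -1]), (290, [135, 132, 130], [581, -84, 104]), 
[... 669 characters left out ...]
07, 76]), (302, [108, 72, 47], [661, -21, 12])]
223 [(286, [152, 151, 149], [589, -39, 28]), (290, [203, 201, 202], [604, -40, 25]), (294, [122, 94, 94], [593, -93, 58]), (298, [211, 60, 56], [598, -113, 69]), (302, [178, 55, 51], [610, -119, 69])]
226 [(286, [112, 114, 115], [585, -46, 21]), (290, [71, 68, 69], [603, -42, 14]), (294, [150, 141, 144], [621, -38, 7]), (298, [87, 88, 81], [640, -32, -2]), (302, [94, 79, 72], [608, -122, 59])]
229 [(286, [97, 94, 95], [583, -52, 12]), (290, [141, 134, 137], [601, -47, 5]), (294, [84, 99, 91], [619, -42, -3]), (298, [85, 100, 92], [630, -51, -1]), (302, [85, 100, 90], [641, -62, 3])]
0.005088946115680246 0.0 [ 0.84015478 -0.375168    0.13313195]
```

View pics/g2.png

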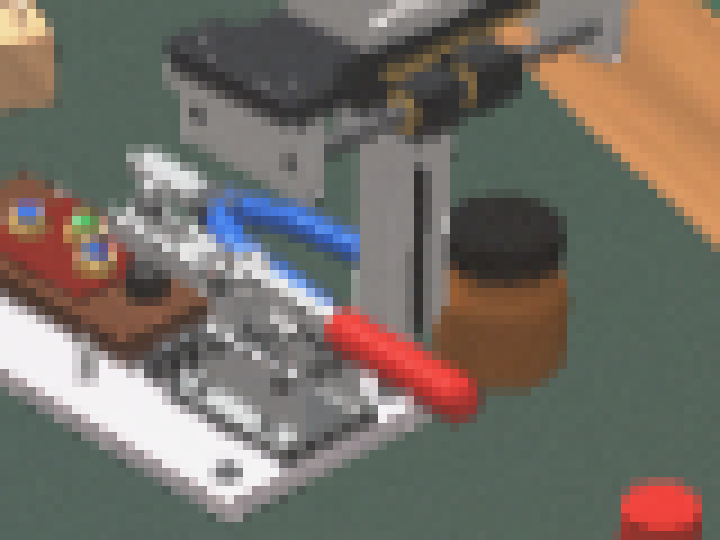

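The shut fingers hang directly above the handle: their tips end at about (298,217), which works out to z ≈ 0.08, while the state reports 0.047. So the reported z is about 33 mm low, though x and y agree. I'll open, go 33 mm lower and check the width on closing. Only bench lies under the grip there.

Request:
servo_tool(
  plan=[
    [50, 0, 0, 0, 0, 0, 0],
    [50, 0, 0, 0, 0, 0, 0],
    [50, 0, 0, 0.011, 0, 0, 0],
    [50, 0, 0, 0.011, 0, 0, 0],
    [50, 0, 0, 0.011, 0, 0, 0],
    [5, 0, 0, 0, 0, 0, 0],
    [5, 0, 0, 0, 0, 0, 0],
    [5, 0, 0, 0, 0, 0, 0],
  ],
  force=40,
)

```text
time_s: 4.25
ee_pos: [0.597, -0.0863, 0.0141]
eef_rot: [3.141, 0.0, 1.894]
force: [-0.4, -0.9, 0.4]
grip_width: 0.0203
grip_force: 0.0
```

```bash
python3 - <<'E'
from h import *
o=ctrl.get_obs();print(o['ee_pos'],o['grip_width'],o['grip_force'],o['force'],o['qpos'])
E
```

```text
[ 0.59701672 -0.08632669  0.01409353] 0.020310946634380902 0.0 [-0.383065   -0.89864291  0.36564568] [-2.04296016e-01  5.80161898e-01  1.50551818e+00 -3.74489659e-05
  1.05511277e+00 -5.27296601e-01]
```

Request:
servo_tool(
  plan=[
    [5, 0, 0, 0, 0, 0, 0],
    [5, 0, 0, 0, 0, 0, 0],
    [5, 0, 0, 0, 0, 0, 0],
    [5, 0, 0, 0, 0, 0, 0],
    [5, 0, 0, 0, 0, 0, 0],
    [5, 0, 0, 0, 0, 0, 0],
    [5, 0, 0, 0, 0, 0, 0],
    [5, 0, 0, 0, 0, 0, 0],
  ],
  force=40,
)

```text
time_s: 5.25
ee_pos: [0.5976, -0.0861, 0.0142]
eef_rot: [3.14, 0.001, 1.894]
force: [5.7, 1.3, -0.6]
grip_width: 0.0168
grip_force: 40.0
```

Request:
servo_tool(
  plan=[
    [5, 0.001, 0, -0.0095, 0, 0, 0],
    [5, 0.001, 0, -0.0095, 0, 0, 0],
    [5, 0.0005, 0, -0.008, 0, 0, 0],
    [5, 0.0005, 0, -0.008, 0, 0, 0],
    [5, 0, 0, -0.007, 0, 0, 0],
    [5, 0, 0, -0.007, 0, 0, 0],
    [5, 0, 0, -0.0045, 0, 0, 0],
    [5, 0, 0, -0.0045, 0, 0, 0],
  ],
)

```text
time_s: 6.25
ee_pos: [0.5961, -0.0827, 0.0708]
eef_rot: [3.141, -0.001, 1.894]
force: [10.0, 5.1, -14.5]
grip_width: 0.0175
grip_force: 40.0
```

Request:
servo_tool(
  plan=[
    [5, 0.003, 0, -0.003, 0, 0, 0],
    [5, 0.003, 0, -0.003, 0, 0, 0],
    [5, 0.0055, 0, -0.002, 0, 0, 0],
    [5, 0.0055, 0, -0.002, 0, 0, 0],
    [5, 0.0065, 0, -0.0015, 0, 0, 0],
    [5, 0.0065, 0, -0.0015, 0, 0, 0],
    [5, 0.008, 0, -0.0005, 0, 0, 0],
    [5, 0.008, 0, -0.0005, 0, 0, 0],
  ],
)

```text
time_s: 7.25
ee_pos: [0.5817, -0.0396, 0.0861]
eef_rot: [3.14, 0.001, 1.894]
force: [0.3, 1.1, 0.5]
grip_width: 0.0068
grip_force: 0.4
```

```bash
python3 - <<'E'
from h import *
c=cam('side');C=cloud(c);im=c['pixels']
k=cam('top')['pixels'][150:270,170:310]
cv2.imwrite('pics/o.png',np.hstack([cv2.resize(i[...,::-1],(400,343),interpolation=cv2.INTER_CUBIC) for i in (im[150:270,210:350],k)]))
o=ctrl.get_obs();print(o['ee_pos'],o['grip_width'],o['grip_force'],o['force'])
E
```

```text
[ 0.58100716 -0.03912357  0.08590671] 0.004796683409625574 1.142432414344512 [-0.34319037  1.8063179   1.53898459]
```

View pics/o.png

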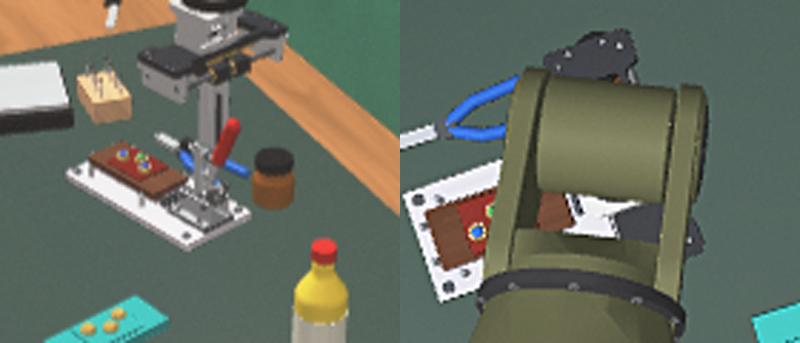

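The handle (red, mosaic (228,140)) has come up and slipped out of the fingers near the end. The board is free. I'll measure the handle's lean.

```bash
cat >> h.py <<'E'
def tofx(p):
    d=p[...,:2]-FC; c,s=np.cos(FA),np.sin(FA)
    return np.stack([d[...,0]*c+d[...,1]*s,-d[...,0]*s+d[...,1]*c,p[...,2]],-1)
def handle(n='side'):
    c=load(n);C=tofx(cloud(c));h=cv2.cvtColor(c['pixels'],cv2.COLOR_RGB2HSV)
    m=((h[...,0]<6)|(h[...,0]>176))&(h[...,1]>150)&(h[...,2]>130)&(np.abs(C[...,1])<.03)&(C[...,2]>.05)&(np.abs(C[...,0]+.13)<.08)
    v,u=np.nonzero(m)
    # pixels cast onto the fixture's plane y=0 
    P=[]
    for a,b in zip(u,v):
        o,d=ray(c,a,b);o2=tofx(o);d2=tofx(o+d)-o2;P.append(o2-d2*o2[1]/d2[1])
    P=np.array(P);q=P[:,[0,2]];mu=q.mean(0);w=np.linalg.svd(q-mu)[2][0];w*=np.sign(w[1])
    t=(q-mu)@w
    print('handle',len(u),'mid',mu.round(4),'minmax mid',(mu+w*(t.max()+t.min())/2).round(4),'len',np.ptp(t).round(3),'lift deg',np.degrees(np.arctan2(w[1],-w[0])).round(1))
E
python3 - <<'E'
from h import *
handle()
c=load('side');C=tofx(cloud(c));h=cv2.cvtColor(c['pixels'],cv2.COLOR_RGB2HSV)
m=(np.abs(C[...,1])<.03)&(C[...,2]>.03)&(C[...,2]<.2)&(h[...,1]<60)&(C[...,0]<.1)&(C[...,0]>-.14)
for z in np.arange(.05,.2,.01):
    s=m&(np.abs(C[...,2]-z)<.005)
    if s.sum():print(round(z,3),s.sum(),'x',C[s][:,0].min().round(3),np.median(C[s][:,0]).round(3),C[s][:,0].max().round(3),'y',C[s][:,1].min().round(3),C[s][:,1].max().round(3))
print(tofx(np.array(ctrl.get_obs()['ee_pos'])))
E
```

```text
handle 50 mid [-0.1275  0.1382] minmax mid [-0.1264  0.1361] len 0.075 lift deg 63.4
0.05 43 x -0.121 -0.093 -0.069 y -0.015 0.02
0.06 28 x -0.124 -0.101 -0.08 y -0.012 0.017
0.07 37 x -0.127 -0.109 -0.088 y -0.01 0.016
0.08 21 x -0.114 -0.094 -0.082 y -0.009 0.012
0.09 20 x -0.119 -0.096 -0.086 y -0.005 0.013
0.1 21 x -0.121 -0.095 -0.061 y -0.006 0.015
0.11 31 x -0.108 -0.09 -0.061 y -0.007 0.013
0.12 6 x -0.108 -0.095 -0.086 y 0.007 0.014
0.13 12 x -0.122 -0.114 -0.095 y -0.007 0.018
0.14 22 x -0.123 -0.112 -0.098 y -0.006 0.02
0.15 28 x -0.121 -0.114 -0.097 y -0.009 0.021
0.16 25 x -0.123 -0.115 -0.099 y -0.013 0.021
0.17 27 x -0.124 -0.117 -0.097 y -0.015 0.022
0.18 31 x -0.122 -0.115 -0.1 y -0.016 0.02
0.19 31 x -0.12 -0.112 -0.096 y -0.012 0.019
0.2 16 x -0.121 -0.115 -0.101 y -0.017 0.019
[-0.10719508 -0.00032168  0.08590671]
```

Request:
servo_tool(
  plan=[
    [0, 0.002, 0, -0.025, 0, 0, 0],
    [0, 0, 0, -0.025, 0, 0, 0],
    [0, 0, 0, -0.025, 0, 0, 0],
    [0, -0.034, 0, 0, 0, 0, 0],
    [0, -0.034, 0, 0, 0, 0, 0],
    [0, 0, 0, 0.028, 0, 0, 0],
    [0, 0, 0, 0.028, 0, 0, 0],
    [0, 0, 0, 0, 0, 0, 0],
  ],
)

```text
time_s: 8.35
ee_pos: [0.6009, -0.1025, 0.1028]
eef_rot: [-3.138, -0.002, 1.894]
force: [0.8, 0.3, 0.3]
grip_width: 0.0002
grip_force: 0.0
```

Request:
servo_tool(
  plan=[
    [0, 0.007, 0, 0, 0, 0, 0],
    [0, 0.007, 0, 0, 0, 0, 0],
    [0, 0.006, 0, 0, 0, 0, 0],
    [0, 0.006, 0, 0, 0, 0, 0],
    [0, 0.006, 0, 0, 0, 0, 0],
    [0, 0.006, 0, 0, 0, 0, 0],
    [0, 0, 0, 0, 0, 0, 0],
    [0, 0, 0, 0, 0, 0, 0],
  ],
)

```text
time_s: 9.35
ee_pos: [0.59, -0.0663, 0.1045]
eef_rot: [-3.141, -0.0, 1.894]
force: [0.4, 0.8, 0.6]
grip_width: 0.0003
grip_force: 0.0
```

```bash
python3 - <<'E'
from h import *
cam('side');handle();print(tofx(np.array(ctrl.get_obs()['ee_pos'])))
E
```

```text
handle 51 mid [-0.1063  0.131 ] minmax mid [-0.1066  0.134 ] len 0.066 lift deg 83.9
[-0.13592112 -0.0001821   0.1045373 ]
```

Request:
servo_tool(
  plan=[
    [0, -0.01, 0, -0.02, 0, 0, 0],
    [0, 0, 0, -0.05, 0, 0, 0],
    [0, 0.045, 0, 0, 0, 0, 0],
    [0, 0.045, 0, 0, 0, 0, 0],
    [100, 0.045, 0, 0, 0, 0, 0],
    [100, 0.046, 0, 0, 0, 0, 0],
    [100, 0, 0, 0.05, 0, 0, 0],
    [100, 0, 0, 0.05, 0, 0, 0],
  ],
)

```text
time_s: 10.4
ee_pos: [0.5358, 0.0963, 0.0738]
eef_rot: [3.14, 0.0, 1.895]
force: [0.3, -0.1, 1.1]
grip_width: 0.0368
grip_force: 0.0
```

```bash
python3 - <<'E'
from h import *
c=cam('side');handle();p=np.array(ctrl.get_obs()['ee_pos']);print(tofx(p),ctrl.get_obs()['grip_width'])
C=tofx(cloud(c));h=cv2.cvtColor(c['pixels'],cv2.COLOR_RGB2HSV)
for lo,hi in((-.075,-.035),(.035,.075)):
  for z in np.arange(.05,.2,.01):
    s=(np.abs(C[...,2]-z)<.005)&(C[...,1]>lo)&(C[...,1]<hi)&(np.abs(C[...,0]-.035)<.03)
    if s.sum():print(lo,round(z,3),s.sum(),C[s].min(0).round(3),C[s].max(0).round(3))
i=c['pixels'][150:240,210:330]
cv2.imwrite('pics/n.png',cv2.resize(i[...,::-1],None,fx=6,fy=6,interpolation=cv2.INTER_NEAREST))
E
```

```text
handle 65 mid [-0.1093  0.1387] minmax mid [-0.1091  0.1379] len 0.075 lift deg 75.9
[0.03597433 0.00285834 0.06701266] 0.041342063759972264
0.035 0.16 3 [0.029 0.035 0.159] [0.04  0.036 0.165]
0.035 0.17 1 [0.023 0.036 0.167] [0.023 0.036 0.167]
0.035 0.2 2 [0.027 0.04  0.202] [0.027 0.044 0.203]
```

View pics/n.png

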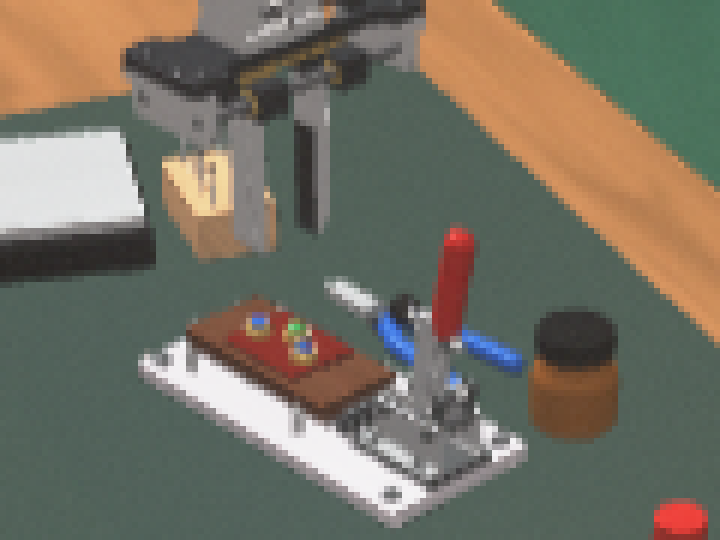

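The clamp stands upright and clear, and the jewelled board is still in the nest at mosaic (290,345). The open fingertips are above and to the left of it, at pixels (252,191) and (263,189). Next I let the arm settle and measure the z offset again.

Request:
servo_tool(
  plan=[
    [100, 0, 0, 0, 0, 0, 0],
    [100, 0, 0, 0, 0, 0, 0],
    [100, 0, 0, 0, 0, 0, 0],
    [100, 0, 0, 0, 0, 0, 0],
    [100, 0, 0, 0, 0, 0, 0],
    [100, 0, 0, 0, 0, 0, 0],
    [100, 0, 0, 0, 0, 0, 0],
    [100, 0, 0, 0, 0, 0, 0],
  ],
)

```text
time_s: 11.45
ee_pos: [0.5358, 0.0958, 0.0746]
eef_rot: [-3.142, 0.0, 1.894]
force: [0.7, 0.1, 0.2]
grip_width: 0.0946
grip_force: 0.0
```

```bash
python3 - <<'E'
from h import *
def xplane(c,u,v,X):
    o,d=ray(c,u,v);o2=tofx(o);d2=tofx(o+d)-o2;return o2+d2*(X-o2[0])/d2[0]
c=load('side')
for p in((251.5,191.3),(262.8,188.8)):
    print('old',[xplane(c,*p,X).round(4).tolist() for X in(.027,.045)])
c=cam('side');p=np.array(ctrl.get_obs()['ee_pos']);print(tofx(p),ctrl.get_obs()['grip_width'])
C=tofx(cloud(c));im=c['pixels'];cv2.imwrite('pics/n2.png',cv2.resize(im[160:200,230:280,::-1],None,fx=14,fy=14,interpolation=cv2.INTER_NEAREST))
E
```

```text
old [[0.027, 0.0319, 0.1154], [0.045, 0.0171, 0.1029]]
old [[0.027, -0.0212, 0.1062], [0.045, -0.0368, 0.0935]]
[ 0.03512644 -0.00036347  0.07462185] 0.09417728521727954
```

View pics/n2.png

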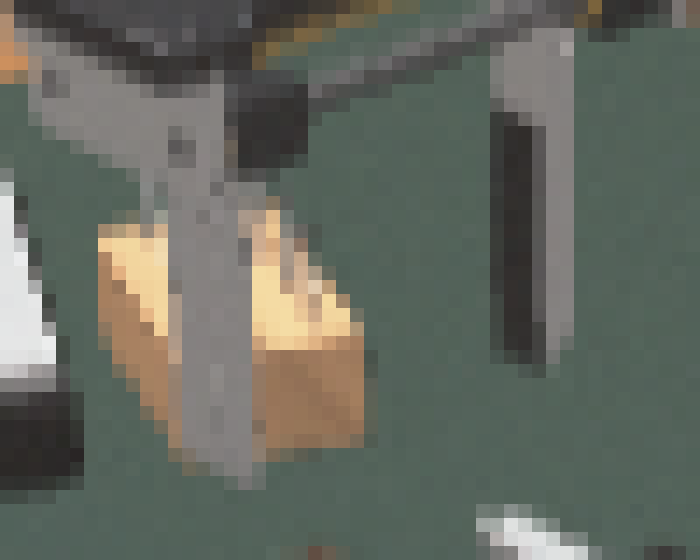

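```bash
python3 - <<'E'
from h import *
c=load('side')
def xp(u,v,X):
    o,d=ray(c,u,v);o2=tofx(o);d2=tofx(o+d)-o2;return (o2+d2*(X-o2[0])/d2[0]).round(4)
def yp(u,v,Y):
    o,d=ray(c,u,v);o2=tofx(o);d2=tofx(o+d)-o2;return (o2+d2*(Y-o2[1])/d2[1]).round(4)
print('far corner',xp(268.9,186.6,.027),yp(268.9,186.6,-.047))
print('near bottom corner',xp(247.6,194.6,.027),xp(247.6,194.6,.025),yp(247.6,194.6,.047),yp(242.8,193.5,.0595))
C=tofx(cloud(c))
for v in(180,186,190,193):print('near',v,[C[v,u].round(3).tolist() for u in(244,246)])
for v in(170,176,182,185):print('far',v,[C[v,u].round(3).tolist() for u in(266,270)])
E
```

```text
far corner [ 0.027  -0.0509  0.1045] [ 0.0226 -0.047   0.1076]
near bottom corner [0.027  0.0502 0.1089] [0.025  0.0518 0.1103] [0.0309 0.047  0.1062] [0.0421 0.0595 0.1108]
near 180 [[0.03, 0.061, 0.169], [0.024, 0.057, 0.17]]
near 186 [[0.034, 0.059, 0.144], [0.023, 0.059, 0.148]]
near 190 [[0.034, 0.06, 0.128], [0.027, 0.057, 0.13]]
near 193 [[0.205, -0.075, -0.002], [0.018, 0.064, 0.124]]
far 170 [[0.04, -0.049, 0.167], [0.024, -0.054, 0.172]]
far 176 [[0.034, -0.044, 0.147], [0.03, -0.059, 0.144]]
far 182 [[0.038, -0.047, 0.121], [0.026, -0.056, 0.122]]
far 185 [[0.038, -0.046, 0.109], [0.174, -0.188, 0.006]]
```

Tip true z is 0.107 and the state says 0.0746, so the +0.033 offset holds. I'll descend 89 mm onto the finished board and close.

Request:
servo_tool(
  plan=[
    [100, 0, 0, 0.02, 0, 0, 0],
    [100, 0, 0, 0.025, 0, 0, 0],
    [100, 0, 0, 0.025, 0, 0, 0],
    [100, 0, 0, 0.012, 0, 0, 0],
    [100, 0, 0, 0.007, 0, 0, 0],
    [100, 0, 0, 0, 0, 0, 0],
    [45, 0, 0, 0, 0, 0, 0],
    [45, 0, 0, 0, 0, 0, 0],
  ],
  force=30,
)

```text
time_s: 12.5
ee_pos: [0.5361, 0.0959, -0.0138]
eef_rot: [3.141, 0.0, 1.894]
force: [0.6, 0.2, -1.2]
grip_width: 0.0775
grip_force: 0.0
```

Request:
servo_tool(
  plan=[
    [45, 0, 0, 0, 0, 0, 0],
    [45, 0, 0, 0, 0, 0, 0],
    [45, 0, 0, 0, 0, 0, 0],
    [45, 0, 0, 0, 0, 0, 0],
    [45, 0, 0, 0, 0, 0, 0],
    [45, 0, 0, 0, 0, 0, 0],
    [45, 0, 0, -0.003, 0, 0, 0],
    [45, 0, 0, -0.003, 0, 0, 0],
  ],
)

```text
time_s: 13.5
ee_pos: [0.5355, 0.0958, -0.0085]
eef_rot: [-3.141, -0.0, 1.894]
force: [0.1, 0.2, -1.6]
grip_width: 0.0598
grip_force: 30.0
```

The board is held: 59.8 mm wide at 30 N.

```bash
python3 -c "
from h import *
x=np.array(ctrl.get_obs()['ee_pos'])
rows([([x[0],x[1],.075],1.8945,3),([.4586,.3668,.075],1.353,9),([.4586,.3668,.016],1.353,3)],45)"
```

```text
t 13.5 ee [ 0.5355  0.0958 -0.0085] rpy [-3.141 -0.     1.894] F [ 0.1  0.2 -1.6] w 0.0598 gf 30.0
[45, 0.0, 0.0, -0.0278, 0, 0, np.float64(-0.0)]
[45, 0.0, 0.0, -0.0278, 0, 0, np.float64(-0.0)]
[45, 0.0, 0.0, -0.0278, 0, 0, np.float64(-0.0)]
[45, 0.0313, 0.0015, 0.0, 0, 0, 0.06]
[45, 0.0313, -0.0004, 0.0, 0, 0, 0.06]
[45, 0.0312, -0.0023, 0.0, 0, 0, 0.06]
[45, 0.031, -0.0042, 0.0, 0, 0, 0.06]
[45, 0.0307, -0.006, 0.0, 0, 0, 0.06]
[45, 0.0303, -0.0079, 0.0, 0, 0, 0.06]
[45, 0.0298, -0.0097, 0.0, 0, 0, 0.06]
[45, 0.0291, -0.0114, 0.0, 0, 0, 0.06]
[45, 0.0284, -0.0132, 0.0, 0, 0, 0.06]
[45, 0.0, 0.0, 0.0197, 0, 0, -0.0]
[45, 0.0, 0.0, 0.0197, 0, 0, -0.0]
[45, 0.0, 0.0, 0.0197, 0, 0, -0.0]
```

Request:
servo_tool(
  plan=[
    [45, 0, 0, -0.0275, 0, 0, 0],
    [45, 0, 0, -0.0275, 0, 0, 0],
    [45, 0, 0, -0.027, 0, 0, 0],
    [45, 0.0315, 0.0015, 0, 0, 0, 0.06],
    [45, 0.0315, -0.0005, 0, 0, 0, 0.06],
    [45, 0.031, -0.0025, 0, 0, 0, 0.06],
    [45, 0.031, -0.004, 0, 0, 0, 0.06],
    [45, 0.0305, -0.006, 0, 0, 0, 0.06],
  ],
)

```text
time_s: 14.5
ee_pos: [0.4924, 0.2472, 0.0736]
eef_rot: [-3.141, 0.0, 1.592]
force: [1.4, -0.5, -2.1]
grip_width: 0.0598
grip_force: 30.0
```

Request:
servo_tool(
  plan=[
    [45, 0.0305, -0.008, 0, 0, 0, 0.06],
    [45, 0.03, -0.0095, 0, 0, 0, 0.06],
    [45, 0.029, -0.0115, 0, 0, 0, 0.06],
    [45, 0.0285, -0.013, 0, 0, 0, 0.06],
    [45, 0, 0, 0, 0, 0, 0],
    [45, 0, 0, 0, 0, 0, 0],
    [45, 0, 0, 0, 0, 0, 0],
    [45, 0, 0, 0, 0, 0, 0],
  ],
)

```text
time_s: 15.5
ee_pos: [0.4591, 0.3665, 0.0737]
eef_rot: [3.142, 0.0, 1.353]
force: [-0.5, -0.1, -1.2]
grip_width: 0.0596
grip_force: 30.0
```

```bash
python3 - <<'E'
from h import *
cam('side');rows([([.4586,.3668,.010],1.353,5)],45)
c=load('side');C=cloud(c);h=cv2.cvtColor(c['pixels'],cv2.COLOR_RGB2HSV)
m=((h[...,0]<14)|(h[...,0]>172))&(h[...,1]>90)&(np.hypot(C[...,0]-.4586,C[...,1]-.3668)<.085)&(C[...,2]>.03)
print(m.sum(),np.percentile(C[m],[3,50,97],axis=0).round(3).tolist())
E
```

```text
t 15.55 ee [0.4591 0.3666 0.0737] rpy [ 3.142 -0.     1.353] F [-0.9 -0.1 -1.8] w 0.0596 gf 30.0
[45, 0.0, -0.0001, 0.0127, 0, 0, np.float64(0.0)]
[45, 0.0, -0.0001, 0.0127, 0, 0, np.float64(0.0)]
[45, 0.0, -0.0001, 0.0127, 0, 0, np.float64(0.0)]
[45, 0.0, -0.0001, 0.0127, 0, 0, np.float64(0.0)]
[45, 0.0, -0.0001, 0.0127, 0, 0, np.float64(0.0)]
224 [[0.406, 0.295, 0.112], [0.448, 0.336, 0.122], [0.496, 0.417, 0.219]]
```

Request:
servo_tool(
  plan=[
    [45, 0, 0, 0.02, 0, 0, 0],
    [45, 0, 0, 0.02, 0, 0, 0],
    [45, 0, 0, 0.015, 0, 0, 0],
    [45, 0, 0, 0.007, 0, 0, 0],
    [45, 0, 0, 0.003, 0, 0, 0],
    [45, 0, 0, 0.0015, 0, 0, 0],
    [45, 0, 0, 0.001, 0, 0, 0],
    [45, 0, 0, 0, 0, 0, 0],
  ],
)

```text
time_s: 16.55
ee_pos: [0.4589, 0.3672, 0.0064]
eef_rot: [3.141, -0.0, 1.354]
force: [-1.3, -0.2, -2.1]
grip_width: 0.0594
grip_force: 30.0
```

Request:
servo_tool(
  plan=[
    [45, 0, 0, 0.0005, 0, 0, 0],
    [45, 0, 0, 0.0005, 0, 0, 0],
    [45, 0, 0, 0.0005, 0, 0, 0],
    [45, 0, 0, 0.0005, 0, 0, 0],
    [45, 0, 0, 0, 0, 0, 0],
    [45, 0, 0, 0, 0, 0, 0],
    [45, 0, 0, 0, 0, 0, 0],
    [45, 0, 0, 0, 0, 0, 0],
  ],
)

```text
time_s: 17.55
ee_pos: [0.459, 0.3672, 0.0058]
eef_rot: [3.141, -0.0, 1.354]
force: [-7.1, -5.2, 16.4]
grip_width: 0.0596
grip_force: 30.0
```

Contact with the pan: the force went up. I release and lift away.

Request:
servo_tool(
  plan=[
    [90, 0, 0, 0, 0, 0, 0],
    [90, 0, 0, 0, 0, 0, 0],
    [90, 0, 0, 0, 0, 0, 0],
    [90, 0, 0, 0, 0, 0, 0],
    [90, 0, 0, -0.02, 0, 0, 0],
    [90, 0, 0, -0.05, 0, 0, 0],
    [90, 0, 0, -0.05, 0, 0, 0],
    [90, 0, 0, 0, 0, 0, 0],
  ],
)

```text
time_s: 18.55
ee_pos: [0.4603, 0.3682, 0.128]
eef_rot: [3.137, -0.005, 1.354]
force: [-0.4, -0.4, -0.7]
grip_width: 0.0845
grip_force: 0.0
```

```bash
python3 - <<'E'
from h import *
c=cam('side');C=cloud(c);h=cv2.cvtColor(c['pixels'],cv2.COLOR_RGB2HSV)
m=((h[...,0]<14)|(h[...,0]>172))&(h[...,1]>90)&(np.hypot(C[...,0]-.4586,C[...,1]-.3668)<.085)&(C[...,2]>.03)&(C[...,2]<.1)
print(m.sum(),np.percentile(C[m],[3,50,97],axis=0).round(3).tolist())
x=np.array(ctrl.get_obs()['ee_pos'])
rows([([.4628,-.3755,.10],np.radians(29.95),18)],100)
E
```

```text
195 [[0.421, 0.297, 0.047], [0.451, 0.335, 0.053], [0.487, 0.422, 0.06]]
t 18.6 ee [0.4593 0.3675 0.1254] rpy [ 3.140e+00 -2.000e-03  1.354e+00] F [ 0.4 -0.3 -0.2] w 0.0844 gf 0.0
[100, -0.0403, 0.0091, 0.0014, 0, 0, np.float64(0.046)]
[100, -0.0398, 0.0109, 0.0014, 0, 0, np.float64(0.046)]
[100, -0.0393, 0.0127, 0.0014, 0, 0, np.float64(0.046)]
[100, -0.0386, 0.0145, 0.0014, 0, 0, np.float64(0.046)]
[100, -0.0379, 0.0163, 0.0014, 0, 0, np.float64(0.046)]
[100, -0.0371, 0.018, 0.0014, 0, 0, np.float64(0.046)]
[100, -0.0363, 0.0197, 0.0014, 0, 0, np.float64(0.046)]
[100, -0.0353, 0.0214, 0.0014, 0, 0, np.float64(0.046)]
[100, -0.0343, 0.023, 0.0014, 0, 0, np.float64(0.046)]
[100, -0.0332, 0.0246, 0.0014, 0, 0, np.float64(0.046)]
[100, -0.032, 0.0261, 0.0014, 0, 0, np.float64(0.046)]
[100, -0.0308, 0.0275, 0.0014, 0, 0, np.float64(0.046)]
[100, -0.0295, 0.0289, 0.0014, 0, 0, np.float64(0.046)]
[100, -0.0281, 0.0302, 0.0014, 0, 0, np.float64(0.046)]
[100, -0.0267, 0.0315, 0.0014, 0, 0, np.float64(0.046)]
[100, -0.0252, 0.0327, 0.0014, 0, 0, np.float64(0.046)]
[100, -0.0237, 0.0338, 0.0014, 0, 0, np.float64(0.046)]
[100, -0.0221, 0.0349, 0.0014, 0, 0, np.float64(0.046)]
```

Request:
servo_tool(
  plan=[
    [100, -0.0405, 0.009, 0.0015, 0, 0, 0.046],
    [100, -0.04, 0.011, 0.0015, 0, 0, 0.046],
    [100, -0.0395, 0.0125, 0.0015, 0, 0, 0.046],
    [100, -0.0385, 0.0145, 0.0015, 0, 0, 0.046],
    [100, -0.038, 0.0165, 0.0015, 0, 0, 0.046],
    [100, -0.037, 0.018, 0.0015, 0, 0, 0.046],
    [100, -0.0365, 0.0195, 0.0015, 0, 0, 0.046],
    [100, -0.0355, 0.0215, 0.0015, 0, 0, 0.046],
  ],
)

```text
time_s: 19.6
ee_pos: [0.4591, 0.0348, 0.1108]
eef_rot: [-3.14, 0.001, 0.984]
force: [0.7, 0.6, -0.1]
grip_width: 0.094
grip_force: 0.0
```

Request:
servo_tool(
  plan=[
    [100, -0.0345, 0.023, 0.0015, 0, 0, 0.046],
    [100, -0.033, 0.0245, 0.0015, 0, 0, 0.046],
    [100, -0.032, 0.026, 0.0015, 0, 0, 0.046],
    [100, -0.031, 0.0275, 0.0015, 0, 0, 0.046],
    [100, -0.0295, 0.029, 0.0015, 0, 0, 0.046],
    [100, -0.028, 0.03, 0.0015, 0, 0, 0.046],
    [100, -0.0265, 0.0315, 0.0015, 0, 0, 0.046],
    [100, -0.025, 0.0325, 0.0015, 0, 0, 0.046],
  ],
)

```text
time_s: 20.6
ee_pos: [0.4613, -0.2946, 0.0985]
eef_rot: [-3.139, 0.001, 0.616]
force: [-0.2, 0.8, 1.1]
grip_width: 0.0941
grip_force: 0.0
```

Request:
servo_tool(
  plan=[
    [100, -0.0235, 0.034, 0.0015, 0, 0, 0.046],
    [100, -0.022, 0.035, 0.0015, 0, 0, 0.046],
    [100, 0, 0, 0, 0, 0, 0],
    [100, 0, 0, 0, 0, 0, 0],
    [100, 0, 0, 0, 0, 0, 0],
    [100, 0, 0, 0, 0, 0, 0],
    [100, 0, 0, 0, 0, 0, 0],
    [100, 0, 0, 0, 0, 0, 0],
  ],
)

```text
time_s: 21.6
ee_pos: [0.4631, -0.3762, 0.0972]
eef_rot: [3.141, -0.0, 0.526]
force: [-0.4, -0.3, 0.7]
grip_width: 0.0943
grip_force: 0.0
```

```bash
python3 - <<'E'
from h import *
rows([([.4628,-.3757,-.020],np.radians(29.95),6)],100)
c=cam('side');C=cloud(c);h=cv2.cvtColor(c['pixels'],cv2.COLOR_RGB2HSV)
m=(h[...,0]>8)&(h[...,0]<22)&(h[...,1]>50)&(np.hypot(C[...,0]-.4586,C[...,1]-.3668)<.0)
m=((h[...,0]<10)|(h[...,0]>172))&(h[...,1]>100)&(np.hypot(C[...,0]-.4628,C[...,1]+.3757)<.07)&(C[...,2]<.05)
print('lacquer',m.sum(),np.percentile(C[m],[2,50,98],axis=0).round(4).tolist())
E
```

```text
t 21.6 ee [ 0.4631 -0.3762  0.0972] rpy [ 3.141 -0.     0.526] F [-0.4 -0.3  0.7] w 0.0943 gf 0.0
[100, 0.0, -0.0001, 0.0195, 0, 0, np.float64(0.001)]
[100, 0.0, -0.0001, 0.0195, 0, 0, np.float64(0.001)]
[100, 0.0, -0.0001, 0.0195, 0, 0, np.float64(0.001)]
[100, 0.0, -0.0001, 0.0195, 0, 0, np.float64(0.001)]
[100, 0.0, -0.0001, 0.0195, 0, 0, np.float64(0.001)]
[100, 0.0, -0.0001, 0.0195, 0, 0, np.float64(0.001)]
lacquer 184 [[0.4274, -0.412, 0.0256], [0.4587, -0.3842, 0.0301], [0.4969, -0.3493, 0.0344]]
```

Request:
servo_tool(
  plan=[
    [100, 0, 0, 0.025, 0, 0, 0.002],
    [100, 0, 0, 0.03, 0, 0, 0],
    [100, 0, 0, 0.03, 0, 0, 0],
    [100, 0, 0, 0.017, 0, 0, 0],
    [100, 0, 0, 0.008, 0, 0, 0],
    [100, 0, 0, 0.0035, 0, 0, 0],
    [45, 0, 0, 0, 0, 0, 0],
    [45, 0, 0, 0, 0, 0, 0],
  ],
  force=30,
)

```text
time_s: 22.65
ee_pos: [0.4633, -0.3766, -0.0156]
eef_rot: [3.141, -0.0, 0.524]
force: [0.6, 0.6, -0.1]
grip_width: 0.0775
grip_force: 0.0
```

Request:
servo_tool(
  plan=[
    [45, 0, 0, 0, 0, 0, 0],
    [45, 0, 0, 0, 0, 0, 0],
    [45, 0, 0, 0, 0, 0, 0],
    [45, 0, 0, 0, 0, 0, 0],
    [45, 0, 0, 0, 0, 0, 0],
    [45, 0, 0, 0, 0, 0, 0],
    [45, 0, 0, 0, 0, 0, 0],
    [45, 0, 0, 0, 0, 0, 0],
  ],
)

```text
time_s: 23.65
ee_pos: [0.4632, -0.3766, -0.016]
eef_rot: [3.141, -0.0, 0.524]
force: [0.2, -1.5, 5.1]
grip_width: 0.0597
grip_force: 30.0
```

```bash
python3 -c "
from h import *
rows([([.4632,-.3766,.182],.524,5),([.49,-.28,.182],.7,3),([*fx(.0355,0)[:2],.182],FA,12)],45)"
```

```text
t 23.65 ee [ 0.4632 -0.3766 -0.016 ] rpy [ 3.141 -0.     0.524] F [ 0.2 -1.5  5.1] w 0.0597 gf 30.0
[45, 0.0, 0.0, -0.0396, 0, 0, np.float64(-0.0)]
[45, 0.0, 0.0, -0.0396, 0, 0, np.float64(-0.0)]
[45, 0.0, 0.0, -0.0396, 0, 0, np.float64(-0.0)]
[45, 0.0, 0.0, -0.0396, 0, 0, np.float64(-0.0)]
[45, 0.0, 0.0, -0.0396, 0, 0, np.float64(-0.0)]
[45, 0.0238, -0.0234, 0.0, 0, 0, -0.059]
[45, 0.0252, -0.022, 0.0, 0, 0, -0.059]
[45, 0.0264, -0.0205, 0.0, 0, 0, -0.059]
[45, 0.0231, -0.0215, 0.0, 0, 0, np.float64(-0.1)]
[45, 0.0251, -0.0191, 0.0, 0, 0, np.float64(-0.1)]
[45, 0.0269, -0.0165, 0.0, 0, 0, np.float64(-0.1)]
[45, 0.0284, -0.0138, 0.0, 0, 0, np.float64(-0.1)]
[45, 0.0296, -0.0109, 0.0, 0, 0, np.float64(-0.1)]
[45, 0.0306, -0.0079, 0.0, 0, 0, np.float64(-0.1)]
[45, 0.0312, -0.0048, 0.0, 0, 0, np.float64(-0.1)]
[45, 0.0315, -0.0017, 0.0, 0, 0, np.float64(-0.1)]
[45, 0.0315, 0.0014, 0.0, 0, 0, np.float64(-0.1)]
[45, 0.0312, 0.0046, 0.0, 0, 0, np.float64(-0.1)]
[45, 0.0306, 0.0076, 0.0, 0, 0, np.float64(-0.1)]
[45, 0.0297, 0.0106, 0.0, 0, 0, np.float64(-0.1)]
```

Request:
servo_tool(
  plan=[
    [45, 0, 0, -0.025, 0, 0, 0],
    [45, 0, 0, -0.043, 0, 0, 0],
    [45, 0, 0, -0.043, 0, 0, 0],
    [45, 0, 0, -0.043, 0, 0, 0],
    [45, 0, 0, -0.043, 0, 0, 0],
    [45, 0.024, -0.0235, 0, 0, 0, -0.059],
    [45, 0.025, -0.022, 0, 0, 0, -0.059],
    [45, 0.0265, -0.0205, 0, 0, 0, -0.059],
  ],
)

```text
time_s: 24.65
ee_pos: [0.4894, -0.2782, 0.1797]
eef_rot: [-3.139, 0.001, 0.703]
force: [0.2, 1.1, -2.9]
grip_width: 0.0594
grip_force: 30.0
```

Request:
servo_tool(
  plan=[
    [45, 0.023, -0.0215, 0, 0, 0, -0.1],
    [45, 0.025, -0.019, 0, 0, 0, -0.1],
    [45, 0.027, -0.0165, 0, 0, 0, -0.1],
    [45, 0.0285, -0.014, 0, 0, 0, -0.1],
    [45, 0.0295, -0.011, 0, 0, 0, -0.1],
    [45, 0.0305, -0.008, 0, 0, 0, -0.1],
    [45, 0.031, -0.005, 0, 0, 0, -0.1],
    [45, 0.0315, -0.0015, 0, 0, 0, -0.1],
  ],
)

```text
time_s: 25.65
ee_pos: [0.5185, -0.0279, 0.1798]
eef_rot: [-3.14, -0.0, 1.504]
force: [0.2, -0.3, -2.5]
grip_width: 0.0594
grip_force: 30.0
```

Request:
servo_tool(
  plan=[
    [45, 0.0315, 0.0015, 0, 0, 0, -0.1],
    [45, 0.031, 0.0045, 0, 0, 0, -0.1],
    [45, 0.0305, 0.0075, 0, 0, 0, -0.1],
    [45, 0.0295, 0.0105, 0, 0, 0, -0.1],
    [45, 0, 0, 0, 0, 0, 0],
    [45, 0, 0, 0, 0, 0, 0],
    [45, 0, 0, 0, 0, 0, 0],
    [45, 0, 0, 0, 0, 0, 0],
  ],
)

```text
time_s: 26.65
ee_pos: [0.5333, 0.0951, 0.1807]
eef_rot: [-3.141, 0.0, 1.9]
force: [-0.2, 0.3, -2.2]
grip_width: 0.0596
grip_force: 30.0
```

```bash
python3 - <<'E'
from h import *
cam('side');handle()
rows([([*fx(.0355,0)[:2],.03],FA,4)],45)
E
```

```text
handle 58 mid [-0.109   0.1395] minmax mid [-0.1086  0.1381] len 0.075 lift deg 75.4
t 26.7 ee [0.5333 0.0952 0.1807] rpy [-3.142  0.     1.9  ] F [-0.1 -0.7 -2.3] w 0.0596 gf 30.0
[45, 0.0, 0.0005, 0.0377, 0, 0, np.float64(0.001)]
[45, 0.0, 0.0005, 0.0377, 0, 0, np.float64(0.001)]
[45, 0.0, 0.0005, 0.0377, 0, 0, np.float64(0.001)]
[45, 0.0, 0.0005, 0.0377, 0, 0, np.float64(0.001)]
```

Request:
servo_tool(
  plan=[
    [45, 0, 0.001, 0.035, 0, 0, 0.003],
    [45, 0, 0.001, 0.04, 0, 0, 0.0025],
    [45, 0, 0, 0.04, 0, 0, 0],
    [45, 0, 0, 0.035, 0, 0, 0],
    [45, 0, 0, 0, 0, 0, 0],
    [45, 0, 0, 0, 0, 0, 0],
    [45, 0, 0, 0, 0, 0, 0],
    [45, 0, 0, 0, 0, 0, 0],
  ],
)

```text
time_s: 27.7
ee_pos: [0.5358, 0.0964, 0.0317]
eef_rot: [3.14, 0.0, 1.895]
force: [0.7, 0.6, -3.6]
grip_width: 0.0593
grip_force: 30.0
```

```bash
python3 - <<'E'
from h import *
o=ctrl.get_obs();print(tofx(np.array(o['ee_pos'])),o['eef_rot'])
c=cam('side');C=tofx(cloud(c));i=c['pixels'][160:235,215:305]
cv2.imwrite('pics/s.png',cv2.resize(i[...,::-1],None,fx=8,fy=8,interpolation=cv2.INTER_NEAREST))
E
```

```text
[ 0.03566928 -0.00053332  0.03168201] [3.13998452e+00 3.67434654e-04 1.89525123e+00]
```

View pics/s.png

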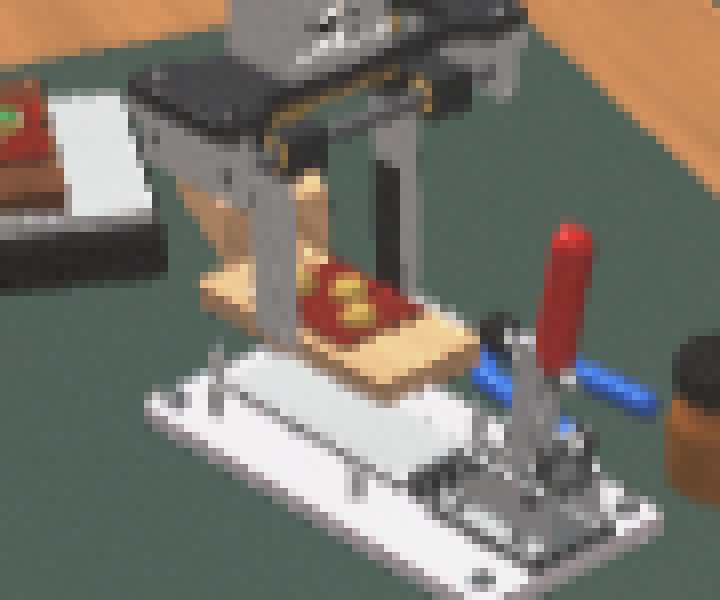

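The pale board hangs level over the empty nest at (340,320), aligned with the dowels, and the clamp is upright. I lower it.

Request:
servo_tool(
  plan=[
    [45, 0, 0, 0.012, 0, 0, 0],
    [45, 0, 0, 0.01, 0, 0, 0],
    [45, 0, 0, 0.007, 0, 0, 0],
    [45, 0, 0, 0.004, 0, 0, 0],
    [45, 0, 0, 0.003, 0, 0, 0],
    [45, 0, 0, 0.001, 0, 0, 0],
    [45, 0, 0, 0.001, 0, 0, 0],
    [45, 0, 0, 0, 0, 0, 0],
  ],
)

```text
time_s: 28.75
ee_pos: [0.5353, 0.0964, -0.0073]
eef_rot: [3.141, 0.0, 1.895]
force: [0.3, -0.9, -2.8]
grip_width: 0.0598
grip_force: 30.0
```

Request:
servo_tool(
  plan=[
    [45, 0, 0, 0.0005, 0, 0, 0],
    [45, 0, 0, 0.0005, 0, 0, 0],
    [45, 0, 0, 0.0005, 0, 0, 0],
    [45, 0, 0, 0, 0, 0, 0],
    [45, 0, 0, 0, 0, 0, 0],
    [45, 0, 0, 0, 0, 0, 0],
    [45, 0, 0, 0, 0, 0, 0],
    [45, 0, 0, 0, 0, 0, 0],
  ],
)

```text
time_s: 29.75
ee_pos: [0.5353, 0.0964, -0.008]
eef_rot: [3.141, 0.0, 1.895]
force: [-5.9, -0.8, 8.8]
grip_width: 0.0596
grip_force: 30.0
```

Request:
servo_tool(
  plan=[
    [95, 0, 0, 0, 0, 0, 0],
    [95, 0, 0, 0, 0, 0, 0],
    [95, 0, 0, 0, 0, 0, 0],
    [95, 0, 0, 0, 0, 0, 0],
    [95, 0, 0, -0.03, 0, 0, 0],
    [95, 0, 0, -0.05, 0, 0, 0],
    [95, 0, 0, -0.055, 0, 0, 0],
    [50, 0, 0, -0.055, 0, 0, 0],
  ],
)

```text
time_s: 30.75
ee_pos: [0.5349, 0.0963, 0.183]
eef_rot: [-3.142, -0.0, 1.895]
force: [0.3, 0.2, -0.5]
grip_width: 0.0826
grip_force: 0.0
```

```bash
python3 - <<'E'
from h import *
c=cam('side');handle();C=tofx(cloud(c));h=cv2.cvtColor(c['pixels'],cv2.COLOR_RGB2HSV)
m=(h[...,0]>8)&(h[...,0]<25)&(h[...,1]>50)&(h[...,2]>150)&(np.abs(C[...,0]-.035)<.08)&(np.abs(C[...,1])<.04)&(C[...,2]>.025)&(C[...,2]<.07)
print('board',m.sum(),np.percentile(C[m],[2,50,98],axis=0).round(4).tolist())
for lo,hi in((-.04,0.0),(.07,.1)):
    s=m&(C[...,0]>lo)&(C[...,0]<hi);print(lo,s.sum(),np.median(C[s],axis=0).round(4))
rows([(fx(-.1085,.19),FA,3),(fx(-.1085,.086),FA,4)],50)
E
```

```text
handle 57 mid [-0.1091  0.1409] minmax mid [-0.1089  0.14  ] len 0.071 lift deg 74.7
board 204 [[-0.0273, -0.0282, 0.0283], [0.0161, 0.0075, 0.0333], [0.0964, 0.0331, 0.0458]]
-0.04 77 [-0.0135  0.0026  0.0328]
0.07 49 [0.0853 0.0055 0.0323]
t 30.8 ee [0.5374 0.0967 0.1906] rpy [3.132e+00 2.000e-03 1.895e+00] F [ 0.8 -0.3  6.5] w 0.0786 gf 0.0
[50, -0.048, -0.0008, 0.0002, 0, 0, np.float64(0.0)]
[50, -0.048, -0.0008, 0.0002, 0, 0, np.float64(0.0)]
[50, -0.048, -0.0008, 0.0002, 0, 0, np.float64(0.0)]
[50, 0.0, 0.0, 0.026, 0, 0, np.float64(-0.0)]
[50, 0.0, 0.0, 0.026, 0, 0, np.float64(-0.0)]
[50, 0.0, 0.0, 0.026, 0, 0, np.float64(-0.0)]
[50, 0.0, 0.0, 0.026, 0, 0, np.float64(-0.0)]
```

Request:
servo_tool(
  plan=[
    [50, -0.047, 0, 0, 0, 0, 0],
    [50, -0.048, 0, 0, 0, 0, 0],
    [50, -0.048, 0, 0, 0, 0, 0],
    [50, 0, 0, 0, 0, 0, 0],
    [50, 0, 0, 0, 0, 0, 0],
    [50, 0, 0, 0, 0, 0, 0],
    [50, 0, 0, 0, 0, 0, 0],
    [50, 0, 0, 0, 0, 0, 0],
  ],
)

```text
time_s: 31.8
ee_pos: [0.5808, -0.0387, 0.1813]
eef_rot: [3.141, 0.0, 1.896]
force: [-0.0, -0.8, -0.1]
grip_width: 0.047
grip_force: 0.0
```

```bash
python3 - <<'E'
from h import *
print(tofx(np.array(ctrl.get_obs()['ee_pos'])))
rows([(fx(-.1085,.086),FA,4)],50)
E
```

```text
[-0.10671025 -0.00024741  0.18125371]
t 31.8 ee [ 0.5808 -0.0387  0.1813] rpy [3.141 0.    1.896] F [-0.  -0.8 -0.1] w 0.047 gf 0.0
[50, -0.0004, -0.0001, 0.0238, 0, 0, np.float64(0.0)]
[50, -0.0004, -0.0001, 0.0238, 0, 0, np.float64(0.0)]
[50, -0.0004, -0.0001, 0.0238, 0, 0, np.float64(0.0)]
[50, -0.0004, -0.0001, 0.0238, 0, 0, np.float64(0.0)]
```

Request:
servo_tool(
  plan=[
    [50, -0.001, 0, 0.025, 0, 0, 0],
    [50, 0, 0, 0.025, 0, 0, 0],
    [50, 0, 0, 0.025, 0, 0, 0],
    [50, 0, 0, 0.02, 0, 0, 0],
    [50, 0, 0, 0, 0, 0, 0],
    [5, 0, 0, 0, 0, 0, 0],
    [5, 0, 0, 0, 0, 0, 0],
    [5, 0, 0, 0, 0, 0, 0],
  ],
  force=60,
)

```text
time_s: 32.8
ee_pos: [0.5814, -0.0401, 0.0868]
eef_rot: [3.141, 0.0, 1.895]
force: [0.7, 0.5, -0.8]
grip_width: 0.0205
grip_force: 0.0
```

Request:
servo_tool(
  plan=[
    [5, 0, 0, 0, 0, 0, 0],
    [5, 0, 0, 0, 0, 0, 0],
    [5, 0, 0, 0, 0, 0, 0],
    [5, 0, 0, 0, 0, 0, 0],
    [5, 0, 0, 0, 0, 0, 0],
    [5, 0, 0, 0, 0, 0, 0],
    [5, 0, 0, 0, 0, 0, 0],
    [5, 0, 0, 0, 0, 0, 0],
  ],
)

```text
time_s: 33.8
ee_pos: [0.5821, -0.0399, 0.0868]
eef_rot: [3.139, 0.001, 1.895]
force: [5.7, 1.6, -0.0]
grip_width: 0.0172
grip_force: 60.0
```

Request:
servo_tool(
  plan=[
    [5, -0.008, 0, 0.0005, 0, 0, 0],
    [5, -0.008, 0, 0.0005, 0, 0, 0],
    [5, -0.0065, 0, 0.0015, 0, 0, 0],
    [5, -0.0065, 0, 0.0015, 0, 0, 0],
    [5, -0.0055, 0, 0.002, 0, 0, 0],
    [5, -0.0055, 0, 0.002, 0, 0, 0],
    [5, 0, 0, 0, 0, 0, 0],
    [5, 0, 0, 0, 0, 0, 0],
  ],
)

```text
time_s: 34.8
ee_pos: [0.5951, -0.078, 0.08]
eef_rot: [3.138, 0.001, 1.895]
force: [1.5, 1.5, 10.9]
grip_width: 0.017
grip_force: 60.0
```

```bash
python3 - <<'E'
from h import *
cam('side');handle();o=ctrl.get_obs();print(tofx(np.array(o['ee_pos'])),o['force'],o['grip_width'],o['grip_force'])
E
```

```text
handle 16 mid [-0.1392  0.141 ] minmax mid [-0.1344  0.1339] len 0.079 lift deg 56.1
[-0.14857664 -0.0013087   0.08003582] [ 0.22303591  1.1009583  11.00299268] 0.01708887507633675 59.99882161617279
```

Request:
servo_tool(
  plan=[
    [5, -0.002, 0, 0.004, 0, 0, 0],
    [5, -0.002, 0, 0.004, 0, 0, 0],
    [5, 0, 0, 0.0045, 0, 0, 0],
    [5, 0, 0, 0.0045, 0, 0, 0],
    [5, 0, 0, 0.007, 0, 0, 0],
    [5, 0, 0, 0.007, 0, 0, 0],
    [5, 0, 0, 0, 0, 0, 0],
    [5, 0, 0, 0, 0, 0, 0],
  ],
)

```text
time_s: 35.85
ee_pos: [0.599, -0.0861, 0.0539]
eef_rot: [3.133, 0.01, 1.894]
force: [-6.3, -22.1, 43.1]
grip_width: 0.0172
grip_force: 60.0
```

```bash
python3 - <<'E'
from h import *
cam('side');handle();o=ctrl.get_obs();print(tofx(np.array(o['ee_pos'])),o['force'],o['grip_width'],o['grip_force'])
E
```

```text
handle 22 mid [-0.1591  0.1428] minmax mid [-0.1465  0.1295] len 0.081 lift deg 46.5
[-0.15745809 -0.00247926  0.0538552 ] [ -6.56110937 -21.91495096  43.17303057] 0.01711568846929397 59.98692870140076
```

```bash
python3 - <<'E'
from h import *
c=cam('side');i=c['pixels'][170:240,240:330]
cv2.imwrite('pics/last.png',cv2.resize(i[...,::-1],None,fx=8,fy=8,interpolation=cv2.INTER_CUBIC))
E
```

```text
(no output)
```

View pics/last.png

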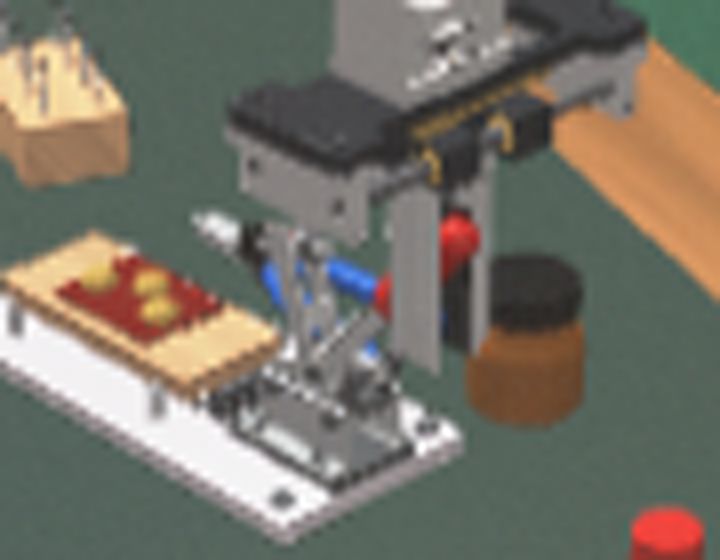

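The handle stuck at about 45° lift (mosaic (440,250)). The fingers slid down along it and the arm is still upright; the pale board sits well in the nest. I release, go above the bar and push it down with shut fingers.

Request:
servo_tool(
  plan=[
    [50, 0, 0, 0, 0, 0, 0],
    [50, 0, 0, 0, 0, 0, 0],
    [50, 0, 0, 0, 0, 0, 0],
    [50, 0, 0, -0.04, 0, 0, 0],
    [50, 0, 0, -0.045, 0, 0, 0],
    [50, 0, 0, -0.03, 0, 0, 0],
    [0, 0, 0, 0, 0, 0, 0],
    [0, 0, 0, 0, 0, 0, 0],
  ],
  force=20,
)

```text
time_s: 36.95
ee_pos: [0.5947, -0.0816, 0.1608]
eef_rot: [-3.14, -0.001, 1.896]
force: [0.3, 0.1, -0.2]
grip_width: 0.0305
grip_force: 0.0
```

Request:
servo_tool(
  plan=[
    [0, 0, 0, 0, 0, 0, 0],
    [0, 0, 0, 0, 0, 0, 0],
    [0, 0, 0, 0, 0, 0, 0],
    [0, 0, 0, 0, 0, 0, 0],
    [0, 0, 0, 0, 0, 0, 0],
    [0, 0, 0, 0, 0, 0, 0],
    [0, 0, 0, 0, 0, 0, 0],
    [0, 0, 0, 0, 0, 0, 0],
  ],
)

```text
time_s: 37.95
ee_pos: [0.5952, -0.0818, 0.1622]
eef_rot: [3.142, -0.0, 1.895]
force: [-0.0, 0.3, 0.1]
grip_width: 0.0004
grip_force: 0.0
```

```bash
python3 - <<'E'
from h import *
cam('side');handle();o=ctrl.get_obs();print(tofx(np.array(o['ee_pos'])),o['force'],o['grip_width'],o['grip_force'])
E
```

```text
handle 40 mid [-0.1506  0.1352] minmax mid [-0.1468  0.1312] len 0.078 lift deg 46.9
[-0.15218286 -0.00016556  0.16213899] [ 0.29275853  0.96929462 -0.13738291] 0.00033116403234401294 0.0
```

Request:
servo_tool(
  plan=[
    [0, -0.01, 0, 0.015, 0, 0, 0],
    [0, 0, 0, 0.015, 0, 0, 0],
    [0, 0, 0, 0.005, 0, 0, 0],
    [0, 0, 0, 0.005, 0, 0, 0],
    [0, 0, 0, 0.005, 0, 0, 0],
    [0, 0, 0, 0.005, 0, 0, 0],
    [0, 0, 0, 0.005, 0, 0, 0],
    [0, 0, 0, 0.005, 0, 0, 0],
  ],
)

```text
time_s: 39.0
ee_pos: [0.5985, -0.0914, 0.102]
eef_rot: [3.141, 0.0, 1.895]
force: [0.3, -0.1, 3.6]
grip_width: 0.0004
grip_force: 1.3
```

```bash
python3 - <<'E'
from h import *
cam('side');handle();o=ctrl.get_obs();print(tofx(np.array(o['ee_pos'])),o['force'])
E
```

```text
handle 52 mid [-0.1566  0.1201] minmax mid [-0.1537  0.1183] len 0.081 lift deg 31.7
[-1.62056950e-01  8.75593856e-05  1.01086100e-01] [-0.11701634 -0.02871898  1.02033951]
```

Request:
servo_tool(
  plan=[
    [0, 0, 0, 0.006, 0, 0, 0],
    [0, 0, 0, 0.006, 0, 0, 0],
    [0, 0, 0, 0.006, 0, 0, 0],
    [0, 0, 0, 0.006, 0, 0, 0],
    [0, 0, 0, 0.006, 0, 0, 0],
    [0, 0, 0, 0.006, 0, 0, 0],
    [0, 0, 0, 0.005, 0, 0, 0],
    [0, 0, 0, 0, 0, 0, 0],
  ],
)

```text
time_s: 40.05
ee_pos: [0.5981, -0.0912, 0.0606]
eef_rot: [-3.141, -0.001, 1.895]
force: [-0.3, 0.9, 0.1]
grip_width: 0.0005
grip_force: 0.1
```

```bash
python3 - <<'E'
from h import *
cam('side');handle();o=ctrl.get_obs();print(tofx(np.array(o['ee_pos'])),o['force'])
E
```

```text
handle 67 mid [-0.1566  0.0845] minmax mid [-0.1551  0.0842] len 0.08 lift deg 10.5
[-1.61975598e-01 -5.65784683e-05  6.08820390e-02] [0.12453108 0.11843227 0.43995507]
```

Lift is 10°. I keep pushing through dead centre.

Request:
servo_tool(
  plan=[
    [0, 0, 0, 0.004, 0, 0, 0],
    [0, 0, 0, 0.004, 0, 0, 0],
    [0, 0, 0, 0.003, 0, 0, 0],
    [0, 0, 0, 0.003, 0, 0, 0],
    [0, 0, 0, 0.002, 0, 0, 0],
    [0, 0, 0, 0.002, 0, 0, 0],
    [0, 0, 0, 0, 0, 0, 0],
    [0, 0, 0, 0, 0, 0, 0],
  ],
)

```text
time_s: 41.1
ee_pos: [0.5984, -0.0913, 0.0432]
eef_rot: [3.141, 0.0, 1.895]
force: [-0.4, 0.1, -0.4]
grip_width: 0.0002
grip_force: 0.0
```

```bash
python3 - <<'E'
from h import *
cam('side');handle();o=ctrl.get_obs();print(tofx(np.array(o['ee_pos'])),o['force'])
E
```

```text
handle 75 mid [-0.157   0.0657] minmax mid [-0.1557  0.0656] len 0.078 lift deg 0.2
[-0.16222866 -0.00021876  0.04326993] [-0.02010564  0.29318237 -0.03342222]
```

The handle is level (0.2° lift) and has snapped home. One light confirming press, then I back off well clear.

Request:
servo_tool(
  plan=[
    [0, 0, 0, 0.001, 0, 0, 0],
    [0, 0, 0, 0.001, 0, 0, 0],
    [0, 0, 0, 0, 0, 0, 0],
    [0, 0, 0, -0.02, 0, 0, 0],
    [0, 0, 0, -0.04, 0, 0, 0],
    [0, 0, 0, -0.05, 0, 0, 0],
    [0, 0, 0, 0, 0, 0, 0],
    [0, 0, 0, 0, 0, 0, 0],
  ],
)

```text
time_s: 42.15
ee_pos: [0.598, -0.0912, 0.1504]
eef_rot: [-3.141, -0.0, 1.895]
force: [-0.2, 0.1, -1.0]
grip_width: 0.0003
grip_force: 0.0
```

Request:
servo_tool(
  plan=[
    [0, -0.05, 0, 0, 0, 0, 0],
    [0, -0.05, 0, 0, 0, 0, 0],
    [0, -0.05, 0, 0, 0, 0, 0],
    [0, 0, 0, 0, 0, 0, 0],
    [0, 0, 0, 0, 0, 0, 0],
    [0, 0, 0, 0, 0, 0, 0],
    [0, 0, 0, 0, 0, 0, 0],
    [0, 0, 0, 0, 0, 0, 0],
  ],
)

```text
time_s: 43.15
ee_pos: [0.6463, -0.233, 0.1514]
eef_rot: [3.141, 0.0, 1.896]
force: [0.0, 0.2, 0.2]
grip_width: 0.0006
grip_force: 0.0
```

```bash
python3 - <<'E'
from h import *
c=cam('side');handle();C=cloud(c);h=cv2.cvtColor(c['pixels'],cv2.COLOR_RGB2HSV)
m=((h[...,0]<14)|(h[...,0]>172))&(h[...,1]>90)&(np.hypot(C[...,0]-.4586,C[...,1]-.3668)<.085)&(C[...,2]>.03)
v,u=np.nonzero(m);P=np.array([onz(c,a,b,.055)[:2] for a,b in zip(u,v)],np.float32)
print('fin',cv2.minAreaRect(P),np.median(C[m],axis=0).round(3))
F=tofx(C);m=(h[...,0]>8)&(h[...,0]<25)&(h[...,1]>50)&(h[...,2]>150)&(np.abs(F[...,0]-.035)<.08)&(np.abs(F[...,1])<.04)&(F[...,2]>.025)&(F[...,2]<.07)
for lo,hi in((-.04,0.0),(.07,.1)):
    s=m&(F[...,0]>lo)&(F[...,0]<hi);print('next',s.sum(),np.median(F[s],axis=0).round(4))
print(ctrl.get_obs()['time_s'],ctrl.get_obs()['force'])
E
```

```text
handle 78 mid [-0.1571  0.066 ] minmax mid [-0.1557  0.066 ] len 0.078 lift deg 0.4
fin ((0.45282891392707825, 0.3506981432437897), (0.13960765302181244, 0.05717937648296356), 77.60999298095703) [0.45  0.336 0.054]
next 52 [-0.0176  0.018   0.0331]
next 52 [0.0859 0.0076 0.0323]
43.2 [ 0.76758809 -0.79432942  0.01699722]
```

```bash
python3 -c "
from station import ctrl
print(ctrl.hand_in())"
```

```text
the job is handed in; nothing more can be done
None
```

The job is handed in at about 43 s, but `hand_in` gave no verdict: on the cameras the finished board lies flat on the scale's pan, the next board is flat in the nest, the clamp handle is level and home (pad force not measured), and the arm is clear; I did not re-measure the bystanders afterwards.

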